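# Hang a second carrier plate on an occupied stand arm

## Robot

A 6-joint arm with a two-finger parallel gripper is mounted at the origin on a cart in front of the work surface, level with it; the furniture and walls round the work are solid. World frame = base frame: x ahead of the robot, y to its left, z up, the work surface at z = 0. Lengths are in m, angles in rad, forces in N, time in s.
With the tool pointing down it reaches from about 0.225 to 0.875 m from the base axis. Payload 3.4 kg.
Tool frame: the origin (TCP) lies at the very end of the fingers, on their centre line; the grasp point (between the pads) lies 19 mm behind it; z points along the fingers, y is the line along which they close (so a half turn about z gives the same grasp; the last joint's range is limited). The gripper opens to 85 mm and grips with 20 to 120 N. Pads are 22 mm wide; open, the fingers measure 114 mm over their backs; the gripper's body (76 mm by 85 mm) begins 54 mm behind the grasp point. The pads swing forward as they close: fully open they stand 13 mm farther back than shut.
Start: joints at [-1.441, 0.276, 1.505, -0, 1.361, -0.121], TCP at [0.143, -0.557, 0.231] pointing down, gripper open.
Joint ranges: [-2.89, 2.89], [-0.75, 2.08], [0.22, 2.7], [-1.18, 4.32], [0.11, 2.71], [-2.7, 2.7]. Speed limits (rad/s): [2.57, 2.57, 3.14, 3.14, 3.14, 3.14].

## Interface

Orientations are given as a unit quaternion [x, y, z, w].
In Python, from bench import bot, jaws, sense, optics gives the robot as it stands. Calls block until the motion is done:
- bot.goto(position, orientation): joint-space move of the TCP to a pose.
- bot.line_to(position, ori=None, rate=0.15, until_force=None): straight line of the TCP; ori=None keeps the orientation; rate is the mean speed in m/s. With until_force (N) it stops when the force on the tool has changed by that much, and returns True; else False.
- bot.goto_joints(angles): joint-space move.
- jaws.open_gripper() and jaws.close(strength=None): open the fingers fully, or close them until they stop; strength is the grip in N (None keeps the last).
- bot.wait(seconds).
- bot.ik(position, orientation): joint angles nearest the present ones, or None.
- sense(): the state.
- optics.grab_frame(name): name is "side" or "top" or "wrist"; returns a dict with "image" (420x560x3 uint8, blue, green, red), "vfov" (degrees; the focal length in pixels is half the picture's height over the tangent of half this angle, whatever the lens; pixels are square), "cx", "cy" (the principal point, pixels), "rvec" (rotation vector, rad) and "tvec" (3), from world to camera coordinates, as OpenCV has them. Camera axes: x right, y down, z forward; pixel columns grow to the right and rows downward; lengths in m; the calibration is good to about 2 mm. The wrist camera is an equidistant fisheye: a pixel r from the principal point sees the ray r / f radians off the axis. A picture is of the moment at which its call begins. There is no depth.
A pose or a line that the arm cannot do raises bot.PlanningError and nothing moves.
- bot.close_job(): hands the job in; it is judged then, once.
Trained networks look in a picture, given as the dict that the camera call returned (one of the last four; its "shot" number tells which), for a name from the list of things; names that differ only in an ending like _2 or _b are one class to them, and where a whole thing is asked for, a point or a joint stands for the part that bears it (a point fixed in the world has none). Each returns a list of dicts, best first, with "p" (0 to 1); they miss things now and then, are a little off and sometimes report something else, mostly with a low value. They report only what shows in the picture. A call takes as long as a camera call. They do not tell look-alikes from the thing itself.
- optics.regions_of(picture, label): "mask" (420x560 bool, what is visible of it) and "bbox" ([left, top, right, bottom] in pixels, round what is visible of it).
The state is a dict: "t": time; "q": joint angles; "qvel": joint speeds; "joint_efforts": joint torques, N m; "ee_pos": TCP position; "tool_rot": TCP orientation; "wrist_force": force on the tool from outside, world axes, zero at the start; "torque": the same for the moment, N m; "width": opening from 0.0 (shut) to 1.0 (fully open); "finger_force": force on a finger pad.
Only numpy, scipy, OpenCV 4.12 (cv2) and the standard library are available. Lean on these libraries where they do the work, as an engineer would, in place of code of your own. Each camera call takes 0.05 s, during which the arm holds its last target. There are 200 camera calls.

## Task

Lift the long carrier plate out of its slotted block and hang it gently on the stand's arm, in front of the short carrier that already hangs there (between it and the upturned tip). Then slide it back along the arm, slowly, so that it pushes the short one back until the pair is pressed together against the rubber stop with a light push of about 4 newtons (never as much as 12) kept up for half a second. Let go and leave both plates hanging on the arm packed face to face, with nothing knocked off and the small glassware round about left alone.

Things in the scene. Friction and masses are not known exactly. Their poses are not given: they have to be found in the camera images.
- stand: Fixed bench stand. Origin: centre of the underside of its grey base plate (170 x 100 x 10 mm, long side along x). A 12 mm steel post rises from the base at x = +70 mm. From its top a level straight steel arm, 10 mm thick, runs in the stand's own -x direction, axis at y = 0, z = 180 mm, to an upturned tip at x = -70 mm. Nothing of it is higher than 198 mm.
- hook_tip (a point): Point on the arm's axis at the elbow of the tip: stand x = -70 mm, y = 0, z = 180 mm; axes as the stand's. The tip, 10 mm thick, turns straight up from here, its top at stand z = 197 mm. Plates hang on the arm from stand x = -64 mm back to the stop. Steel rubs on steel here: a plate held tilted or pressed down on the arm while it is pushed along can bind, so take its weight while sliding.
- hook_root (a point): Point on the arm's axis over the post: stand x = +70, z = 180 mm. In front of it the stop, a collar with a 36 mm black rubber disc, is clamped on the arm; its place differs each time and is not measured: the disc's front face lies anywhere from stand x = -5 to +35 mm. The disc is sprung: it yields 1 mm per 1.2 N of slow push, 10 mm at most (then solid), and returns softly.
- slot_block: Fixed grey plastic block, 70 x 90 x 34 mm, origin at the centre of its underside. A slot 7.8 mm wide (along its x), 52 mm long (along its y) and 22 mm deep, floor 12 mm above the underside, opens upwards in its middle; the long carrier stands in it upright.
- long_carrier: Loose flat steel plate standing upright, 6 mm thick (its x), 50 mm wide (its y), 181 mm tall (its z), 0.14 to 0.28 kg. Origin: centre of its lower edge. Solid for z = 0 to 60 mm; above that a window 34 mm wide (y = -17 to +17 mm) whose upper edge is an inverted V notch, apex at z = 112 mm, falling to z = 106 mm at the sides, so that it centres itself when hung.
- long_notch (a point): Apex of the long carrier's V notch, 112 mm above its origin. Hung, it rests 5.3 mm above the arm's axis, 185.3 mm above the stand's underside.
- long_tab (a point): Grip point in the long carrier's tab, on its mid plane, 158 mm above its origin. The tab is 24 mm wide (its y), 6 mm thick (its x) and spans z = 121 to 181 mm. Held from above at this height, the fingers pass over the short carrier and the stop.
- short_carrier: Loose flat steel plate of the same thickness (6 mm, its x), width (50 mm, its y), window and notch, but without a tab and cut short below: it spans z = 40 to 121 mm of its own frame (origin below the plate, 112 mm under the notch apex); 0.07 to 0.14 kg. At the start it hangs on the arm at stand x = -34 to -16 mm, square to it, free to slide.
- short_notch (a point): Apex of the short carrier's V notch, 112 mm above its origin.
- weigh_jar: Bystander: small glass jar with knobbed lid, 39 mm across, 58 mm tall; origin at the centre of its underside. Leave alone.
- crucible_cup: Bystander: white crucible, 39 mm across, 32 mm tall; origin at the centre of its underside. Leave alone.
- dropper_bottle: Bystander: brown dropper bottle, 33 mm across, 76 mm tall; origin at the centre of its underside. Leave alone.
Not all that is in view belongs to the job. There is more than one size of the long_carrier; the job needs the larger.

How it is judged:
By the outcome, as a careful person would: the job done as asked, in the order asked, and still so for the second after the job is handed in, with the robot touching nothing.
It also fails if it takes over 51 s, if anything falls off the work surface, if the arm or the gripper's body presses on something with over 40 N, if the wrist force passes 120 N, or if a joint passes its speed limit or range.

## Working session

There is one attempt and no reset: what is moved stays moved. The work goes in short steps, each a Python script; the robot and the scene stay as the last script left them, time stands still between calls to the robot, and variables do not carry over. Pictures are saved under pics/ and viewed, at most 11 in all, crops included, and the job is handed in when it is done.

```bash
mkdir -p pics; ls; cat > h.py <<'E'
import numpy as np, cv2
from bench import bot, jaws, sense, optics
from scipy.spatial.transform import Rotation as R
def P(f):
    Rm=cv2.Rodrigues(np.array(f["rvec"],float))[0]; t=np.array(f["tvec"],float).ravel()
    h,w=f["image"].shape[:2]; fo=h/2/np.tan(np.radians(f["vfov"])/2); return Rm,t,fo
def ray(f,u,v,fish=False):
    Rm,t,fo=P(f); x=(u-f["cx"])/fo; y=(v-f["cy"])/fo
    if fish:
        r=np.hypot(x,y); s=np.sin(r)/r if r>1e-9 else 1; d=np.array([x*s,y*s,np.cos(r)])
    else: d=np.array([x,y,1.])
    d=Rm.T@d; return -Rm.T@t, d/np.linalg.norm(d)
def proj(f,X,fish=False):
    Rm,t,fo=P(f); c=Rm@np.array(X,float)+t
    if fish:
        r=np.hypot(c[0],c[1]); a=np.arctan2(r,c[2]); return np.array([f["cx"]+fo*a*c[0]/r,f["cy"]+fo*a*c[1]/r])
    return np.array([f["cx"]+fo*c[0]/c[2],f["cy"]+fo*c[1]/c[2]])
def onz(f,u,v,z,fish=False):
    o,d=ray(f,u,v,fish); return o+d*(z-o[2])/d[2]
def tri(rays):
    A=0;b=0
    for o,d in rays:
        M=np.eye(3)-np.outer(d,d); A=A+M; b=b+M@o
    X=np.linalg.solve(A,b); return X,[np.linalg.norm(np.cross(X-o,d)) for o,d in rays]
E
python3 - <<'E'
from h import *
ims=[]
for n in ["side","top","wrist"]:
    f=optics.grab_frame(n); cv2.imwrite(f"pics/{n}0.png",f["image"]); 
    print(n,f["vfov"],f["cx"],f["cy"],"cam",ray(f,f["cx"],f["cy"]))
    for l in ["stand","slot_block","long_carrier","short_carrier","weigh_jar","crucible_cup","dropper_bottle"]:
        print(l,[(round(r["p"],2),[int(x) for x in r["bbox"]]) for r in optics.regions_of(f,l)])
print(sense())
E
```

```text
pics
side 48.78510316792819 282.1893737435214 207.29230223873452 cam (array([0.26934491, 0.8394374 , 0.50746609]), array([ 0.25914294, -0.89187403, -0.37068269]))
stand [(0.64, [193, 203, 291, 316])]
slot_block [(0.88, [282, 206, 319, 230]), (0.15, [254, 206, 262, 249])]
long_carrier [(0.78, [294, 153, 306, 211]), (0.57, [309, 161, 308, 205])]
short_carrier [(0.62, [250, 206, 261, 253]), (0.56, [293, 152, 308, 211])]
weigh_jar [(0.54, [332, 236, 349, 259]), (0.39, [248, 206, 262, 250])]
crucible_cup [(0.78, [250, 334, 275, 363])]
dropper_bottle [(0.51, [224, 218, 236, 241])]
top 56.78755369377825 280.0039001225447 218.5993932818473 cam (array([ 0.31233649, -0.0709662 ,  1.18533748]), array([ 0.20660192, -0.00517983, -0.97841137]))
stand [(0.94, [205, 183, 244, 248])]
slot_block [(0.69, [336, 206, 368, 235])]
long_carrier [(0.53, [343, 203, 363, 224])]
short_carrier [(0.67, [204, 216, 228, 223]), (0.24, [333, 204, 363, 237])]
weigh_jar [(0.44, [292, 266, 300, 272])]
crucible_cup [(0.7, [160, 243, 171, 260]), (0.48, [343, 202, 363, 223])]
dropper_bottle [(0.7, [342, 202, 366, 218])]
wr
[... 248 characters left out ...]
opper_bottle []
{'t': 1.2, 'q': array([-1.44102843e+00,  2.75923177e-01,  1.50491277e+00,  1.91559208e-06,
        1.36067623e+00, -1.21012053e-01]), 'qvel': array([ 0.00220398, -0.0010824 ,  0.00061364, -0.00066956,  0.00093886,
        0.00013965]), 'joint_efforts': array([ 1.30872537e-03, -4.16670585e+01, -2.46098489e+01, -3.44599930e-04,
        2.99870417e-04, -1.11050518e-06]), 'ee_pos': array([ 0.14268534, -0.55705355,  0.23130968]), 'tool_rot': array([9.92148996e-01, 1.25061460e-01, 1.11288787e-06, 4.02335812e-05]), 'wrist_force': array([-0.30185818, -0.35841397,  0.22706077]), 'torque': array([ 0.01521615,  0.00751644, -0.04572623]), 'finger_force': 0.0, 'width': 0.9981829468102822}
```

```bash
python3 -c "
import cv2
s=cv2.imread('pics/side0.png')[130:380,150:390]; t=cv2.imread('pics/top0.png')[150:300,140:400]
cv2.imwrite('pics/a.png',cv2.resize(s,None,fx=2.4,fy=2.4,interpolation=2)); cv2.imwrite('pics/b.png',cv2.resize(t,None,fx=3,fy=3,interpolation=2))"
```

```text
(no output)
```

View pics/a.png

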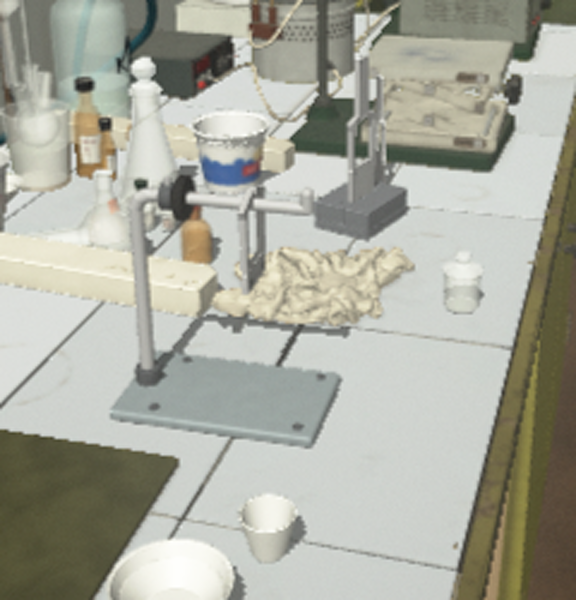

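View pics/b.png

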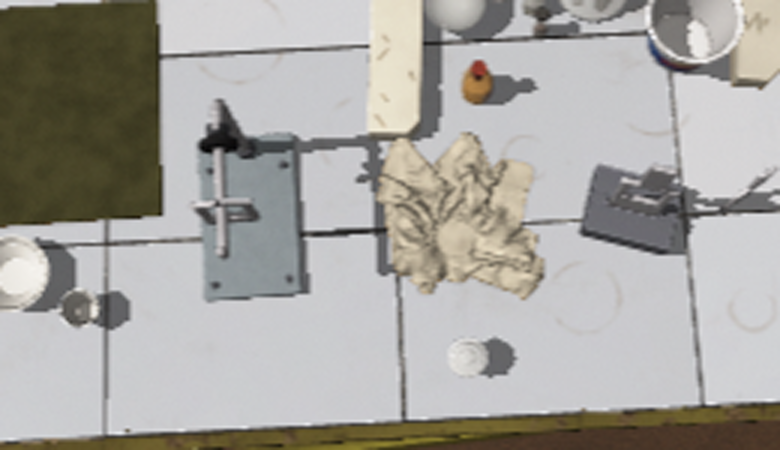

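```bash
python3 - <<'E'
from h import *
f=optics.grab_frame("top")
for nm,(u,v),z in [("b1",(203,140),.01),("b2",(297,135),.01),("b3",(300,293),.01),("b4",(207,300),.01),("tip",(222,254),.197),("k1",(600,165),.034),("k2",(684,195),.034),("k3",(684,254),.034),("k4",(582,233),.034),("jar",(467,357),.05),("cruc",(80,307),.03),("drop",(478,85),.05)]:
    print(nm,onz(f,u/3+140,v/3+150,z).round(3))
E
```

```text
b1 [0.642 0.146 0.01 ]
b2 [0.642 0.047 0.01 ]
b3 [0.476 0.049 0.01 ]
b4 [0.474 0.143 0.01 ]
tip [0.487 0.096 0.197]
k1 [ 0.589 -0.262  0.034]
k2 [ 0.553 -0.344  0.034]
k3 [ 0.493 -0.338  0.034]
k4 [ 0.519 -0.238  0.034]
jar [ 0.4   -0.115  0.05 ]
cruc [0.47  0.266 0.03 ]
drop [ 0.675 -0.142  0.05 ]
```

```bash
cat >> h.py <<'E'
def Q(yaw): return R.from_matrix(np.array([[np.cos(yaw),np.sin(yaw),0],[np.sin(yaw),-np.cos(yaw),0],[0,0,-1.]]).copy()).as_quat()
E
python3 - <<'E'
from h import *
for y in (1.32,-1.82): 
    for p in ([.54,-.30,.3],[.54,-.3,.2],[.5,.1,.3],[.6,.1,.22]): 
        j=bot.ik(p,Q(y if p[1]<0 else np.sign(y)*1.571)); print(y,p,None if j is None else j.round(2))
print(sense()["t"])
fs=[]
for i,p in enumerate([[.53,-.33,.34],[.50,-.40,.34]]):
    bot.goto(p,Q(1.32)); f=optics.grab_frame("wrist"); fs.append(f)
    for l in ["slot_block","long_carrier","short_carrier","stand"]:
        print(l,[(round(r["p"],2),[int(x) for x in r["bbox"]]) for r in optics.regions_of(f,l)])
    np.save(f"f{i}.npy",f,allow_pickle=True); cv2.imwrite(f"pics/w{i}.png",f["image"])
print(sense()["t"])
cv2.imwrite("pics/c.png",np.vstack([fs[0]["image"][:300],fs[1]["image"][:300]]))
E
```

```text
1.32 [0.54, -0.3, 0.3] [-0.62  0.31  1.28 -0.    1.55 -0.37]
1.32 [0.54, -0.3, 0.2] [-0.62  0.36  1.46 -0.    1.32 -0.37]
1.32 [0.5, 0.1, 0.3] [ 0.06  0.14  1.51 -0.    1.49  0.06]
1.32 [0.6, 0.1, 0.22] [ 0.05  0.33  1.45 -0.    1.36  0.05]
-1.82 [0.54, -0.3, 0.3] None
-1.82 [0.54, -0.3, 0.2] None
-1.82 [0.5, 0.1, 0.3] None
-1.82 [0.6, 0.1, 0.22] None
1.25
slot_block [(0.93, [262, 114, 316, 179])]
long_carrier [(0.88, [300, 206, 328, 251]), (0.77, [285, 126, 295, 177])]
short_carrier []
stand []
slot_block [(0.72, [269, 60, 324, 129]), (0.34, [293, 60, 308, 110])]
long_carrier [(0.86, [294, 59, 308, 108]), (0.67, [307, 153, 339, 186]), (0.16, [155, 3, 185, 27])]
short_carrier []
stand [(0.49, [293, 61, 307, 108]), (0.16, [270, 60, 326, 128])]
3.8417
```

View pics/c.png

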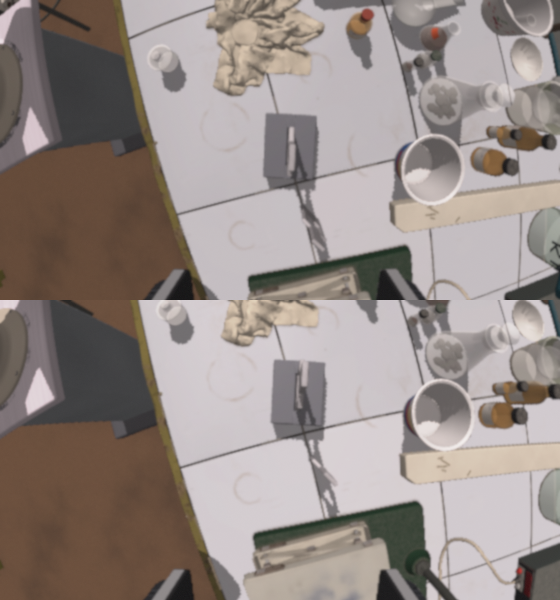

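```bash
python3 - <<'E'
from h import *
a=cv2.imread('pics/w0.png')[105:190,250:330];b=cv2.imread('pics/w1.png')[50:135,255:335]; c=cv2.imread('pics/side0.png')[140:240,270:330]
k=lambda i,s:cv2.resize(i,None,fx=s,fy=s,interpolation=2)
o=np.zeros((420,800,3),np.uint8); A=k(a,3.4);B=k(b,3.4);C=k(c,4)
o[:A.shape[0],:A.shape[1]]=A;o[:B.shape[0],275:275+B.shape[1]]=B;o[:400,555:795]=C
cv2.imwrite('pics/d.png',o)
E
```

```text
(no output)
```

View pics/d.png

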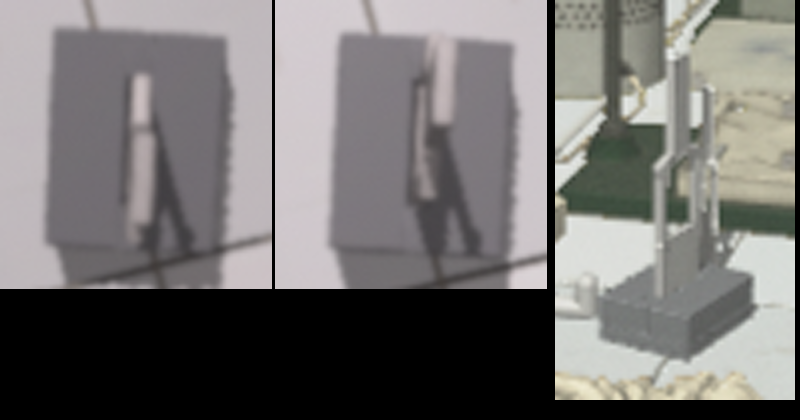

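```bash
python3 - <<'E'
from h import *
f0=np.load('f0.npy',allow_pickle=True).item();f1=np.load('f1.npy',allow_pickle=True).item()
r0=lambda x,y:ray(f0,250+x/3.4,105+y/3.4,True)
r1=lambda x,y:ray(f1,255+(x-275)/3.4,50+y/3.4,True)
print("tab low end",tri([r0(142,238),r1(445,123)]))
print("shoulder up end",tri([r0(142,76),r1(424,80)]))
for a,b in [((55,30),(342,34)),((225,38),(512,42)),((48,243),(332,246)),((220,246),(505,253))]:
    print("blk",tri([r0(*a),r1(*b)])[0].round(4))
print("decoy?",tri([ray(f0,314,228.5,True),ray(f1,323,169.5,True)]),onz(f0,314,228,0,True))
f=optics.grab_frame("wrist")
cv2.imwrite('pics/e.png',cv2.resize(f0["image"][180:260,280:350],None,fx=5,fy=5,interpolation=2))
E
```

```text
tab low end (array([ 0.54138991, -0.30462841,  0.20768699]), [np.float64(0.0002812625274807676), np.float64(0.000281262527480722)])
shoulder up end (array([ 0.55410892, -0.26719659,  0.0298863 ]), [np.float64(0.000844068773735098), np.float64(0.0008440687737351206)])
blk [ 0.526  -0.2407  0.0343]
blk [ 0.5907 -0.2605  0.0372]
blk [ 0.5005 -0.3242  0.0329]
blk [ 0.5687 -0.3442  0.0245]
decoy? (array([ 0.54937569, -0.39654723,  0.08869002]), [np.float64(0.0010012230990036179), np.float64(0.0010012230990036114)]) [ 0.55131886 -0.42652807  0.        ]
```

View pics/e.png

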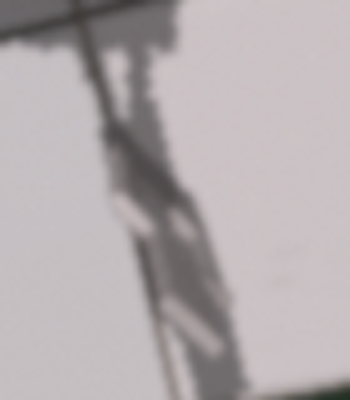

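```bash
python3 - <<'E'
from h import *
for i,p in enumerate([[.5465,-.2924,.27],[.5353,-.3308,.27]]):
    bot.goto(p,Q(1.284)); f=optics.grab_frame("wrist"); np.save(f"g{i}.npy",f,allow_pickle=True)
    print(proj(f,[.5465,-.2924,.193],True),[ (round(r["p"],2),r["bbox"]) for r in optics.regions_of(f,"long_carrier")])
    u,v=proj(f,[.5465,-.2924,.15],True).astype(int); u=max(u,50);v=max(v,75)
    print(u-50,v-75); c=f["image"][v-75:v+75,u-50:u+50]
    cv2.imwrite(f"pics/g{i}.png",cv2.resize(c,(400,600),interpolation=2))
cv2.imwrite('pics/g.png',np.hstack([cv2.imread('pics/g0.png'),cv2.imread('pics/g1.png')]))
print(sense()["t"])
E
```

```text
[284.59781101 226.35964169] [(0.9, [278.4, 161.6, 289.5, 240.1]), (0.64, [296.5, 246.0, 332.0, 314.7])]
234 135
[284.26182882 165.89504049] [(0.94, [296.6, 215.0, 333.2, 275.9]), (0.92, [280.9, 126.6, 285.2, 186.0])]
234 84
4.9833
```

View pics/g.png

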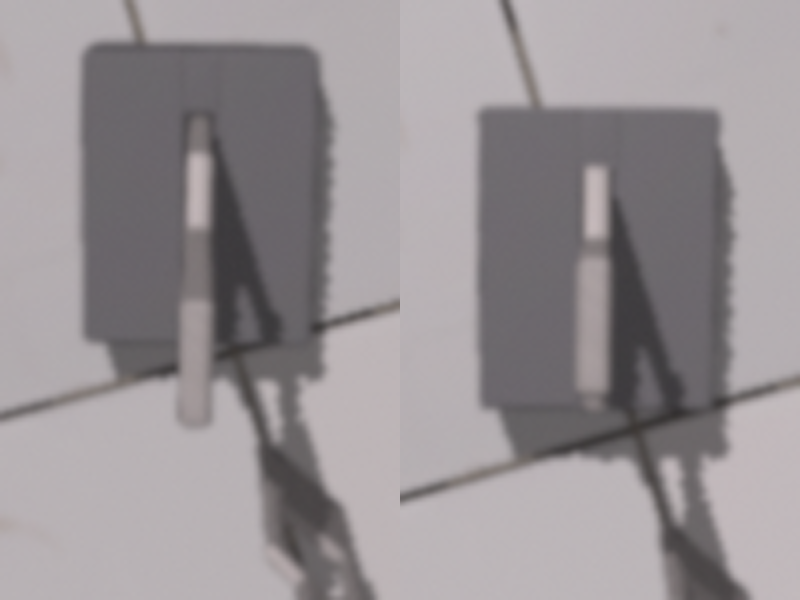

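```bash
python3 - <<'E'
from h import *
f0=np.load('g0.npy',allow_pickle=True).item();f1=np.load('g1.npy',allow_pickle=True).item()
r0=lambda x,y:ray(f0,234+x/4,135+y/4,True)
r1=lambda x,y:ray(f1,234+(x-400)/4,84+y/4,True)
ctr=np.array([.5465,-.2924])
ex=np.array([.959,-.283]);ey=np.array([.283,.959])
for n,a,b in [("low",(194,425),(591,405)),("up",(197,299),(595,253)),("sh up",(199,153),(596,166)),("blk",(84,46),(479,108)),("blk",(318,48),(718,110)),("blk",(84,340),(480,407)),("blk",(305,340),(716,409))]:
    X,e=tri([r0(*a),r1(*b)]); print(n,X.round(4),np.round(e,4),"local",(X[:2]-ctr)@ex,(X[:2]-ctr)@ey)
for z,p in [(.193,(194,425)),(.193,(197,299))]:
    X=onz(f0,234+p[0]/4,135+p[1]/4,z,True); print(X.round(4),(X[:2]-ctr)@ex,(X[:2]-ctr)@ey)
print("decoy",tri([ray(f0,314,280,True),ray(f1,315,245.5,True)]))
E
```

```text
low [ 0.5405 -0.3069  0.1816] [0.0002 0.0002] local -0.001706481896393686 -0.015574777637154426
up [ 0.5492 -0.2797  0.1957] [0. 0.] local -0.0009666370316791876 0.012953406871210594
sh up [ 0.5534 -0.2659  0.1221] [0.0001 0.0001] local -0.0008925583847581415 0.02738460634691691
blk [ 0.525  -0.239   0.0225] [0.0003 0.0003] local -0.035693793812207934 0.04509624382634443
blk [ 0.5927 -0.2598  0.0186] [0.0001 0.0001] local 0.03508889320698206 0.044391577441188934
blk [ 0.4991 -0.3246  0.0307] [0.0001 0.0001] local -0.03630768437090498 -0.04433407489929395
blk [ 0.5657 -0.3466  0.0232] [0.0013 0.0013] local 0.03374730992921274 -0.046541089381170346
[ 0.5419 -0.3028  0.193 ] -0.001487839374117186 -0.011317183305130207
[ 0.549  -0.2804  0.193 ] -0.0009752553631648689 0.012230834512564867
decoy (array([ 0.55006256, -0.4016038 ,  0.07554214]), [np.float64(0.0002888436905391614), np.float64(0.00028884369053912057)])
```

```bash
python3 - <<'E'
from h import *
bot.goto([.53,.0,.33],Q(1.571))
for i,p in enumerate([[.53,.05,.30],[.53,.0,.30]]):
    bot.goto(p,Q(1.571)); f=optics.grab_frame("wrist"); np.save(f"s{i}.npy",f,allow_pickle=True)
    for l in ("stand","short_carrier"): print(l,[ (round(r["p"],2),r["bbox"]) for r in optics.regions_of(f,l)])
    print(proj(f,[.488,.096,.18],True),proj(f,[.558,.096,.18],True))
    u,v=proj(f,[.54,.096,.12],True).astype(int); u0=max(u-90,0);v0=max(v-100,0)
    print(u0,v0); c=f["image"][v0:v0+200,u0:u0+133]
    cv2.imwrite(f"pics/s{i}.png",cv2.resize(c,(399,600),interpolation=2))
cv2.imwrite('pics/s.png',np.hstack([cv2.imread('pics/s0.png'),cv2.imread('pics/s1.png')]))
print(sense()["t"])
E
```

```text
stand [(0.71, [227.6, 100.5, 406.6, 183.4])]
short_carrier [(0.7, [285.9, 115.5, 297.2, 186.8]), (0.36, [191.9, 275.1, 212.1, 308.9])]
[233.95864094 155.93716362] [320.61214954 155.7802896 ]
205 49
stand [(0.62, [224.9, 63.7, 406.8, 142.1]), (0.38, [292.3, 349.8, 303.3, 361.5])]
short_carrier [(0.9, [284.9, 52.1, 299.9, 122.7])]
[231.7359838   93.08303112] [319.30411125  92.24932131]
204 0
7.2083
```

View pics/s.png

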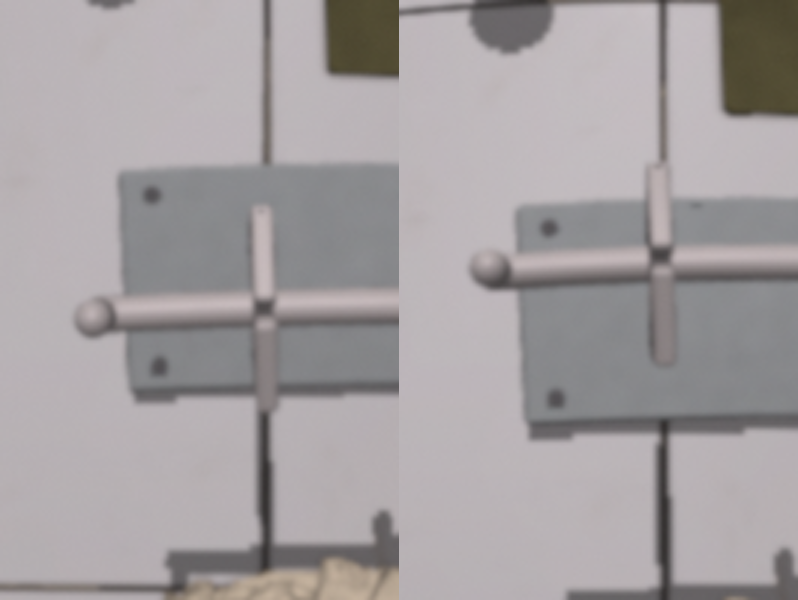

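```bash
python3 - <<'E'
from h import *
f0=np.load('s0.npy',allow_pickle=True).item();f1=np.load('s1.npy',allow_pickle=True).item()
p0=lambda x,y:(205+x/3,49+y/3)
p1=lambda x,y:(204+(x-399)/3,y/3)
for n,a,b,z in [("tip",(94,317),(489,268),.192),("short",(263,307),(660,256),.19),("short+y end",(261,207),(658,164),.194),("short-y",(265,410),(663,364),.194),("arm far",(395,306),(797,261.5),.18),("arm near",(125,313),(520,267.5),.18),("base",(119,172),(516,207),.01),("base",(132,390),(528,422),.01)]:
    X,e=tri([ray(f0,*p0(*a),True),ray(f1,*p1(*b),True)]); print(n,X.round(4),np.round(e,4),onz(f0,*p0(*a),z,True).round(4),onz(f1,*p1(*b),z,True).round(4))
E
```

```text
tip [0.4914 0.0979 0.1899] [0.0001 0.0001] [0.4918 0.0981 0.192 ] [0.4917 0.0976 0.192 ]
short [0.5352 0.1002 0.1897] [0. 0.] [0.5352 0.1002 0.19  ] [0.5352 0.1001 0.19  ]
short+y end [0.5348 0.1262 0.1836] [0.0001 0.0001] [0.5345 0.1259 0.194 ] [0.5347 0.1239 0.194 ]
short-y [0.5361 0.072  0.1839] [0. 0.] [0.5358 0.0739 0.194 ] [0.5358 0.0719 0.194 ]
arm far [0.5711 0.1003 0.1826] [0.0005 0.0005] [0.571  0.1001 0.18  ] [0.572  0.1006 0.18  ]
arm near [0.4989 0.0983 0.1844] [0.0001 0.0001] [0.4984 0.098  0.18  ] [0.4982 0.0988 0.18  ]
base [0.4757 0.1462 0.0071] [0.0001 0.0001] [0.4762 0.1461 0.01  ] [0.476  0.1457 0.01  ]
base [0.4809 0.049  0.0133] [0. 0.] [0.4806 0.0484 0.01  ] [0.4805 0.0488 0.01  ]
```

```bash
python3 - <<'E'
from h import *
q=Q(1.281); c=[.5455,-.2916]
bot.goto(c+[.27],q); bot.line_to(c+[.215],rate=.1)
print(bot.line_to(c+[.151],rate=.06,until_force=5))
s=sense(); print(s["ee_pos"],s["wrist_force"],s["t"])
jaws.close(50); s=sense(); print(s["ee_pos"],s["wrist_force"],s["torque"],s["width"],s["finger_force"],s["t"])
bot.line_to(c+[.157],rate=.03); s=sense(); print(s["ee_pos"],s["wrist_force"],s["torque"],s["width"],s["finger_force"],s["t"])
f=optics.grab_frame("wrist"); cv2.imwrite("pics/h.png",f["image"])
E
```

```text
False
[ 0.5458219  -0.29181743  0.15151853] [-0.3584448  -0.03130882 -0.50593062] 10.25
[ 0.54555874 -0.29165425  0.1511176 ] [-0.01306942 -0.85452391  0.94693519] [ 0.02025405  0.01755631 -0.00250433] 0.06931027873448335 49.17039692401886 10.95
[ 0.54537704 -0.29152204  0.15695909] [-0.5755377  -0.27558875 -2.53177383] [-0.00815037  0.03994544 -0.00207217] 0.06755983999181808 48.773757219314575 11.3
```

```bash
cat >> h.py <<'E'
TIP=np.array([.4915,.0978]); YAW=.033
EX=np.array([np.cos(YAW),np.sin(YAW)]); EY=np.array([-EX[1],EX[0]])
def SP(sx,z0,dy=0.): return list(TIP+EX*(sx+.070)+EY*dy)+[z0+.139]   # stand x, plate z0
def st(): 
    s=sense(); d=s["ee_pos"][:2]-TIP; print("sx %.4f y %.4f z0 %.4f"%(d@EX-.07,d@EY,s["ee_pos"][2]-.139),"F",s["wrist_force"].round(2),"M",s["torque"].round(3),"w %.4f t %.2f"%(s["width"],s["t"])); return s
E
python3 - <<'E'
from h import *
c=[.5455,-.2916]; 
bot.line_to(c+[.19],rate=.06); bot.line_to(c+[.27],rate=.15); st()
bot.line_to(SP(-.112,.125),ori=Q(1.571+YAW),rate=.16)
bot.line_to(SP(-.112,.103),rate=.08); bot.wait(.2); st()
f=optics.grab_frame("wrist"); np.save("t0.npy",f,allow_pickle=True)
g=optics.grab_frame("side"); np.save("t1.npy",g,allow_pickle=True)
a=cv2.resize(f["image"],None,fx=.95,fy=.95)[:330]; 
u,v=proj(g,list(TIP)+[.15]).astype(int); b=cv2.resize(g["image"][v-60:v+60,u-40:u+50],(248,330),interpolation=2)
cv2.imwrite("pics/t.png",np.hstack([a,b]))
st()
E
```

```text
sx -0.0294 y -0.3906 z0 0.1299 F [-0.21 -0.34 -2.16] M [-0.005 -0.017 -0.049] w 0.0639 t 12.73
sx -0.1116 y -0.0000 z0 0.1035 F [ 0.48 -0.04 -2.04] M [ 0.008 -0.04  -0.016] w 0.0648 t 16.01
sx -0.1117 y 0.0000 z0 0.1034 F [-0.68 -0.4  -1.88] M [-0.07  -0.01   0.007] w 0.0651 t 16.11
```

View pics/t.png

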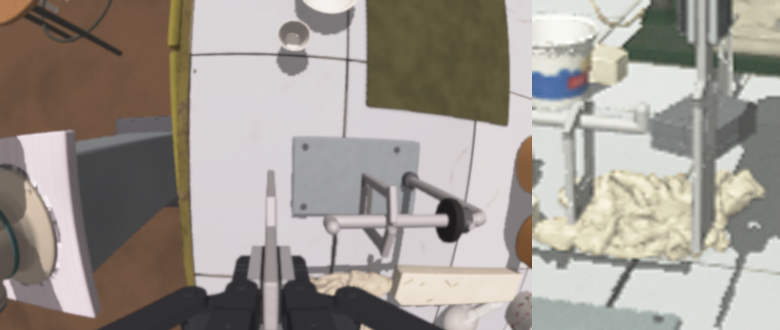

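```bash
python3 - <<'E'
from h import *
r=bot.line_to(SP(-.047,.103),rate=.05,until_force=4); print(r); st()
if not r:
    bot.line_to(SP(-.047,.080),rate=.05,until_force=4); bot.wait(.2); st()
    f=optics.grab_frame("wrist"); np.save("u0.npy",f,allow_pickle=True)
    g=optics.grab_frame("side")
    a=f["image"][110:250,240:480]; a=cv2.resize(a,None,fx=2.2,fy=2.2,interpolation=2)
    u,v=proj(g,list(TIP)+[.15]).astype(int); b=cv2.resize(g["image"][v-60:v+60,u-60:u+40],None,fx=2.5,fy=2.566,interpolation=2)[:a.shape[0]]
    cv2.imwrite("pics/u.png",np.hstack([a,b]))
E
```

```text
False
sx -0.0473 y 0.0000 z0 0.1031 F [-0.05 -0.56 -2.26] M [-0.063 -0.017 -0.016] w 0.0573 t 17.56
sx -0.0467 y -0.0000 z0 0.0803 F [ 0.31  1.04 -2.68] M [ 0.009 -0.004  0.059] w 0.0611 t 18.37
```

View pics/u.png

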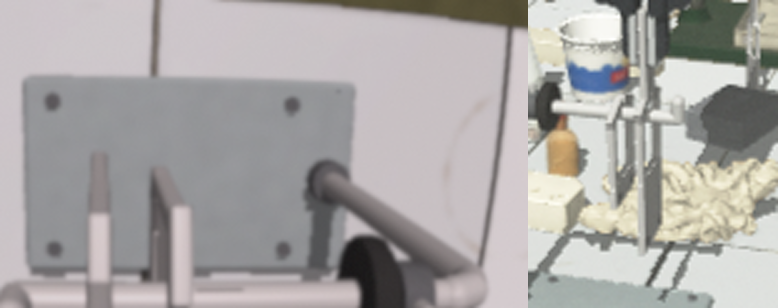

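```bash
cat >> h.py <<'E'
def avg(n=8,dt=.03):
    F=[]
    for _ in range(n): F.append(sense()["wrist_force"]); bot.wait(dt)
    return np.mean(F,0)
E
python3 - <<'E'
from h import *
F0=avg(); print("hang0",F0.round(2))
bot.line_to(SP(-.047,.0760),rate=.02)
for z in np.arange(.0752,.0715,-.0006):
    bot.line_to(SP(-.047,z),rate=.01); F=avg(5,.02); print(round(z,4),F.round(2),sense()["ee_pos"][2]-.139)
    if F[2]-F0[2]>1.2: break
st()
E
```

```text
hang0 [-0.56 -0.2  -2.54]
0.0752 [-0.4   0.27 -2.67] 0.07522470799037645
0.0746 [ 0.29 -0.15 -2.84] 0.07460029398357554
0.074 [ 0.01  0.03 -2.53] 0.07398284891835372
0.0734 [ 0.01  0.07 -2.02] 0.07348903691724828
0.0728 [-0.42 -0.04  1.81] 0.07328894468095731
sx -0.0468 y -0.0000 z0 0.0733 F [-0.42 -0.27  1.85] M [-0.067  0.139 -0.025] w 0.0617 t 20.75
```

```bash
python3 - <<'E'
from h import *
Z=.0737
bot.line_to(SP(-.047,Z),rate=.01); F0=avg(); print(F0.round(2)); st()
r=bot.line_to(SP(.028,Z),rate=.02,until_force=2.2); s=st(); F=avg(6,.02); print(r,(F-F0).round(2)); st()
E
```

```text
[-0.12  0.01 -1.04]
sx -0.0471 y 0.0000 z0 0.0735 F [-0.15 -0.05 -2.74] M [-0.024 -0.022  0.017] w 0.0665 t 21.27
sx 0.0177 y -0.0000 z0 0.0733 F [1.02 0.4  3.17] M [-0.012 -0.151 -0.022] w 0.0645 t 24.08
True [ 0.72 -0.1   4.48]
sx 0.0177 y -0.0000 z0 0.0732 F [0.99 0.19 4.47] M [ 0.058 -0.266 -0.017] w 0.0648 t 24.18
```

```bash
python3 - <<'E'
from h import *
for z in (.0741,.0745):
    bot.line_to(SP(.0177,z),rate=.01); print(avg(8,.02).round(2)); s=st()
    if s["wrist_force"][2]<-1.7: break
f=optics.grab_frame("wrist"); a=f["image"][90:290,240:500]; cv2.imwrite("pics/v.png",cv2.resize(a,None,fx=2.8,fy=2.8,interpolation=2))
E
```

```text
[-0.19  0.22 -1.45]
sx 0.0171 y 0.0000 z0 0.0735 F [-0.27  0.76 -2.32] M [ 0.035  0.053 -0.039] w 0.0675 t 24.73
```

View pics/v.png

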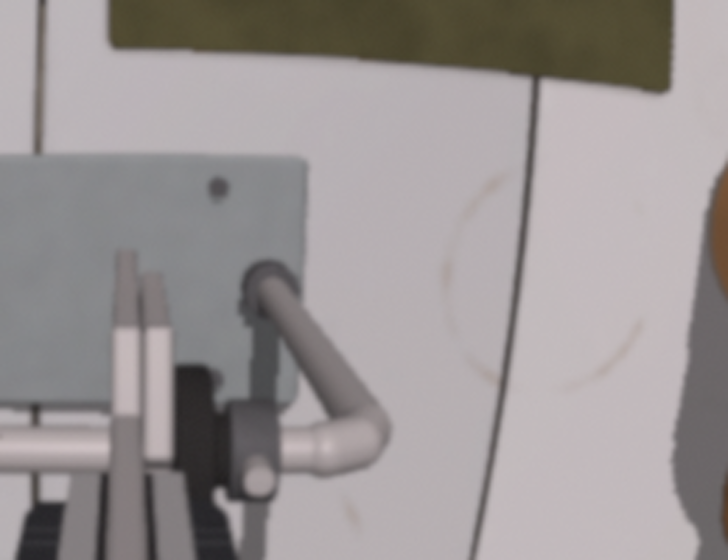

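```bash
python3 - <<'E'
from h import *
Z=.0742; F0=avg(8,.02); print(F0.round(2)); E3=np.r_[EX,0]
x=.0177
for i in range(16):
    bot.line_to(SP(x,Z),rate=.012); F=avg(5,.02); p=-(F-F0)@E3; print(round(x,4),round(p,2),F.round(2),round(float((sense()["ee_pos"][:2]-TIP)@EX-.07),4))
    if p>3.2 or F[2]>2.5: break
    x+=.0005 if p>.8 else .001
st()
E
```

```text
[-0.29  0.4  -2.74]
0.0177 0.12 [-0.4   0.01 -3.01] 0.0173
0.0187 2.11 [-2.36 -0.52 -2.88] 0.0183
0.0192 2.79 [-3.06 -0.23 -3.29] 0.0189
0.0197 2.62 [-2.87 -0.68 -3.72] 0.0194
0.0202 3.49 [-3.74 -0.79 -4.11] 0.0199
sx 0.0199 y -0.0000 z0 0.0740 F [-4.52 -0.48 -3.88] M [-0.101  0.792  0.047] w 0.0626 t 26.58
```

```bash
python3 - <<'E'
from h import *
bot.line_to(SP(.0206,.0742),rate=.01)
for _ in range(4): print(avg(8,.03).round(2))
st()
E
```

```text
[-4.07 -0.67 -4.35]
[-4.59 -0.63 -5.3 ]
[-4.43 -0.81 -5.01]
[-4.62 -0.56 -5.11]
sx 0.0206 y -0.0000 z0 0.0742 F [-4.32 -0.37 -4.17] M [-0.108  0.858  0.027] w 0.0673 t 27.90
```

```bash
python3 - <<'E'
from h import *
x=.0206
bot.line_to(SP(.0188,.0742),rate=.005); print(avg(5,.02).round(2))
for z in (.0738,.0734,.0731,.0728):
    bot.line_to(SP(.0188,z),rate=.01); F=avg(5,.02); print(z,F.round(2))
    if F[2]>-.3: break
st()
jaws.open_gripper(); st()
p=SP(.0188,.0728); 
f=optics.grab_frame("wrist"); bot.line_to(p[:2]+[.30],rate=.08); bot.line_to([p[0]-.03,p[1]-.05,.31],rate=.15)
st(); f2=optics.grab_frame("wrist"); g=optics.grab_frame("side")
a=cv2.resize(f2["image"][60:230,230:450],(440,340),interpolation=2)
u,v=proj(g,list(TIP)+[.15]).astype(int); b=cv2.resize(g["image"][v-60:v+60,u-80:u+40],(340,340),interpolation=2)
cv2.imwrite("pics/z.png",np.hstack([a,b]))
E
```

```text
[-2.39  0.02 -3.45]
0.0738 [-2.45  0.36 -1.11]
0.0734 [-1.95 -0.04 -1.18]
0.0731 [-1.47 -0.04  0.44]
sx 0.0190 y 0.0000 z0 0.0734 F [-1.98 -0.04 -0.43] M [ 0.014  0.328 -0.003] w 0.0627 t 29.49
sx 0.0188 y 0.0000 z0 0.0731 F [ 0.23  0.07 -0.71] M [ 0.021 -0.018 -0.004] w 0.9989 t 30.24
sx -0.0127 y -0.0490 z0 0.1711 F [ 0.01  0.3  -0.43] M [ 0.032  0.021 -0.016] w 1.0006 t 32.08
```

View pics/z.png

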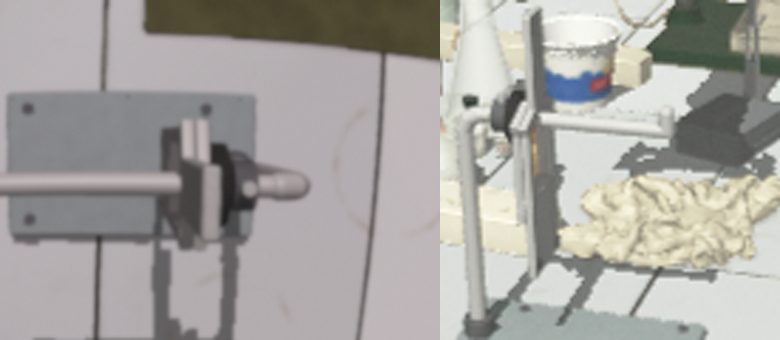

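Both plates hang on the arm, face to face against the disc (wrist crop around (200,180), side crop around (527,130)). The long one hangs upright and the jaws are clear.

```bash
python3 - <<'E'
from h import *
bot.wait(.5); print(bot.close_job())
E
```

```text
the job is handed in; nothing more can be done
None
```

The long carrier now hangs on the stand's arm in front of the short one. The pair was pressed against the rubber stop at about 4 N for roughly a second, with no reading near 12 N, then released packed face to face. Nothing was seen knocked over, and the job was handed in at about 33 s.

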